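# Centre a carving blank on a self-centring stage

## Robot

A 6-joint arm with a two-finger parallel gripper is mounted at the origin on the work surface. World frame = base frame: x ahead of the robot, y to its left, z up, the work surface at z = 0. Lengths are in mm, angles in degrees, forces in N, time in s.
With the tool pointing down it reaches from about 375 to 825 mm from the base axis. Payload 5.5 kg.
Tool frame: the origin (TCP) lies between the finger pads; the fingertips stand 8 mm ahead of it and the grasp point (between the pads) lies 11 mm behind it; z points along the fingers, y is the line along which they close (so a half turn about z gives the same grasp; the last joint's range is limited). The gripper opens to 85 mm and grips with 20 to 120 N. Pads are 22 mm wide; open, the fingers measure 114 mm over their backs; the gripper's body (76 mm by 85 mm) begins 54 mm behind the grasp point. The pads swing forward as they close: fully open they stand 13 mm farther back than shut.
Start: joints at [-72.307, 17.962, -2.699, 69.339, 0, 90], TCP at [182.346, -571.616, 239.299] pointing down, gripper open.
Joint ranges: [-152.73, 152.73], [-39.44, 99.34], [-58.76, 71.6], [-118.89, 123.64], [-81.53, 83.1], [-180, 180]. Speed limits (degrees/s): [136.94, 136.94, 172.46, 180, 180, 180].

## Interface

Orientations are given as [roll, pitch, yaw] about the fixed x, y, z axes, in that order (R = Rz(yaw) Ry(pitch) Rx(roll)).
In Python, from cell import * gives the robot as it stands.
- The arm moves only by the shell command python3 -m jog 'ROWS' [OPENING] [FORCE]. ROWS is JSON, one flat list of numbers, 4 for each row, row after row: the shift along the tool's x, y, z in cm, then the turn about the tool's z in degrees. In form: [tx, ty, tz, twist, tx, ty, tz, twist, ...]. A call has 1 to 20 rows; each row shifts and turns the commanded pose from where the row before left it, along the tool's axes as they then stand; what a row does not reach is not made up. A row lasts 1/12 s, in which the tool goes at most 41.7 mm and 7.16 degrees, less where a joint would pass 70% of its speed; a pose out of reach is approached as far as the arm can. A call with a gripper value outside its range is refused whole. OPENING is the finger opening in cm, from 0 to 8.54, set as the call begins (- or left out, the last holds). The fingers move at their own pace and stop on an object; FORCE is the grip in N (left out, the last holds). Time passes only in rows, so rows that do not move let the fingers close. It gives the time, the measured TCP pose, the force, the opening and the grip force at its end, in the units of the state.
- get_obs(): the state, without advancing time (a new reading comes with each control period).
- snapshot(name): name is "side" or "top" or "wrist"; returns the picture (400x640x3 uint8, red, green, blue); there is no depth.
- camera_params(name): a dict with "fx", "fy", "cx", "cy" (pixels), "R" (3x3) and "t" (3): a world point X has camera coordinates R X + t. Camera axes: x right, y down, z forward; pixel columns grow to the right and rows downward; lengths in mm; the calibration is good to about 2 mm. A picture is of the moment at which its call begins: read the wrist's pose just before it. camera_params takes no time and is no camera call; for the wrist camera it gives the pose at the moment of the call.
- job_done(): hands the job in; it is judged then, once.
The state is a dict: "clock": time; "joints": joint angles; "qd": joint speeds; "effort": joint torques, N m; "tool_pos": TCP position; "tcp_rot": TCP orientation; "wrist_force": force on the tool from outside, world axes, zero at the start; "wrist_torque": the same for the moment, N m; "finger_gap": opening from 0.0 (shut) to 1.0 (fully open); "gripper_force": force on a finger pad.
Only numpy, scipy, OpenCV 4.12 (cv2) and the standard library are available. Lean on these libraries where they do the work, as an engineer would, in place of code of your own. Each camera call takes 0.05 s, during which the arm holds its last target. There are 200 camera calls.

## Task

Slide the wooden blank flat along the metal stage plate, in under the low bridge until its far edge is fully home against the back stop, square to it. Then push either upright tab inward so that the two side stops, which move together, come in and nip the blank firmly but gently, centring it; let go and leave it there, nipped. Never lift or tip the blank, and leave the cup, the tape roll and the graver where they are.

Things in the scene. Friction and masses are not known exactly. Their poses are not given: they have to be found in the camera images.
- stage: Fixed aluminium plate 315 (x) by 280 (y) by 12 mm, elsewhere on the bench in each run. Origin at bench level on its middle line; +x runs away from the robot to the back stop, y across (+y left), z up. It reaches from x = -170 to +145 mm; top at z = 12 mm. The blank is home with its origin at x = 80, y = 0 mm, sides parallel to the plate's; 52 mm of it then still show in front of the bridge.
- blank: Loose flat blank of dark wood, 90 (its x) by 100 (its y) by 16 mm thick, 0.11 to 0.22 kg, too wide for most grippers. Origin at the centre of its underside. Starts flat on the near half of the plate, up to 35 mm off the middle line and turned up to 0.4 rad; its +x edge (100 mm) goes to the back stop.
- stop_face (a point): Middle of the near face of the steel back stop, at plate-top level (stage x = 125, y = 0, z = 12 mm). The stop is a fixed bar 70 mm wide, 20 mm high above the plate, 18 mm thick.
- bridge_edge (a point): Middle of the lower front edge of the fixed grey bridge beam (stage x = 87, y = 0, 34 mm above the plate). The beam spans the plate's width from x = 87 to 137 mm; its top is 50 mm above the plate, its legs stand at y = +-118 to 138 mm. On it, at x = 118, y = 0, an upright handpiece 30 mm across reaches 150 mm above the plate.
- left_face (a point): Middle of the inner face of the left (+y) side stop, 10 mm above the plate. Dark steel bar 20 mm high, 14 mm thick; its straight face runs from stage x = 36 to 116 mm, its slanted nose flares outward to about x = 17 mm. It slides along stage y only, takes about 1.2 N to move and stays where left. Starts 60 to 74 mm from the middle line; on the nipped blank it is 50 mm from it.
- right_face (a point): The same point on the right (-y) side stop, its mirror image. The two are coupled: pushing one inward brings the other in equally, so that their middle is always the stage's y = 0.
- left_tab (a point): Middle of the outer (+y) face of the upright steel tab on the left side stop, 30 mm above the plate. The tab is 30 mm long (stage x = 39 to 69 mm), 8 mm thick, its top 46 mm above the plate. Push it in -y to close both stops; 8 to 20 N kept up for half a second nips firmly (each stop bears with nearly half the push). Over 60 N on the blank would bruise it.
- right_tab (a point): The same point on the outer (-y) face of the right side stop's tab; pushing it in +y closes both stops just the same.
- cup: Bystander: upright paper-coloured cup, 76 mm across, 85 mm high, origin under its centre. Left of the stage.
- tape: Bystander: roll of tape lying flat, 90 mm across, 24 mm high, origin under its centre. Right of the stage, level with the bridge.
- graver: Bystander: wood-handled graver about 170 mm long lying on the bench right of the stage, its long axis along its x.
- jaw_left: The left side stop as a whole (bar and tab); its origin is the lower middle of its inner face, at plate-top level.
- jaw_right: The right side stop as a whole; its origin is the lower middle of its inner face, at plate-top level.
Not all that is in view belongs to the job. There is more than one size of the blank; the job needs the largest.

How it is judged (in metres and radians):
On the way, in this order (a step that is already met when the one before it is completed fails the run):
1. the blank lies home: far edge within 3 mm of the back stop, square within 0.06 rad (x of blank in the frame of stage between 0.077 and 0.083 m and angle between the x axis of blank and the x axis of stage, either way round below 0.06 rad), for 0.2 s.
2. both side stops press on the blank with more than 2 N each (contact force between each of jaw_left, jaw_right and blank above 2 N), for 0.3 s.
At the end, for the whole second after the job is handed in: The blank lies flat on the plate, at rest, its far edge within 3 mm of the back stop, centred sideways within 2 mm and square within 0.03 rad, with both side stops still closed on it (each within 2 mm) (x of blank in the frame of stage between 0.077 and 0.083 m and y of blank in the frame of stage between -0.002 and 0.002 m and z of blank in the frame of stage between 0.01 and 0.014 m and angle between the x axis of blank and the x axis of stage, either way round below 0.03 rad and y of left_face in the frame of stage below 0.052 m and y of right_face in the frame of stage above -0.052 m and linear speed of blank below 0.01 m/s); the robot touches nothing.
It fails at once if the blank is lifted more than 10 mm or tipped more than 0.2 rad (z of blank in the frame of stage above 0.022 m or angle between blank's own z axis and vertical above 0.2 rad).
It fails at once if the blank is bruised: more than 60 N from a side stop or the stage (contact force between any of jaw_left, jaw_right, stage and blank above 60 N).
It fails at once if the cup, tape or graver is moved by more than 15 mm (distance of any of cup, tape, graver from where it was at the start of the episode above 0.015 m).
It also fails if it takes over 64 s, if anything falls off the work surface, if the arm or the gripper's body presses on something with over 40 N, if the wrist force passes 120 N, or if a joint passes its speed limit or range.

## Working session

There is one attempt and no reset: what is moved stays moved. The work goes in short steps, Python scripts to look and compute and a shell command to move; the robot and the scene stay as the last step left them, time stands still between calls to the robot, and variables do not carry over. Pictures are saved under pics/ and viewed, at most 10 in all, crops included, and the job is handed in when it is done.

```bash
ls; mkdir -p pics
python3 - <<'E'
from cell import *
import cv2
for n in("top","side"):
    cv2.imwrite(f"pics/{n}0.png",snapshot(n)[:,:,::-1])
    p=camera_params(n);print(n,p)
o=get_obs();print(o['clock'],o['tool_pos'],o['tcp_rot'],o['finger_gap'])
E
```

```text
pics
top {'fx': 408.4436681522638, 'fy': 408.4436681522638, 'cx': 322.84827061555376, 'cy': 202.40855684931242, 'R': array([[-1.03369931e-02, -9.99943437e-01, -2.50375149e-03],
       [-9.84544836e-01,  1.06155162e-02, -1.74810686e-01],
       [ 1.74827377e-01,  6.58038731e-04, -9.84598880e-01]]), 't': array([  31.0600683 ,  528.94567266, 1077.32794377])}
side {'fx': 451.61358027472943, 'fy': 451.61358027472943, 'cx': 320.4544220720235, 'cy': 193.05386449699105, 'R': array([[-0.79128843, -0.61140037,  0.00722567],
       [-0.43369765,  0.55289296, -0.71148839],
       [ 0.43100924, -0.56612628, -0.7026607 ]]), 't': array([ 444.03086224,  250.16368506, 1085.92971351])}
0.1 [ 182.19292083 -571.13825971  238.52574103] [-1.79912059e+02  6.33486537e-04  1.76929093e+01] 0.9971802336721618
```

View pics/top0.png

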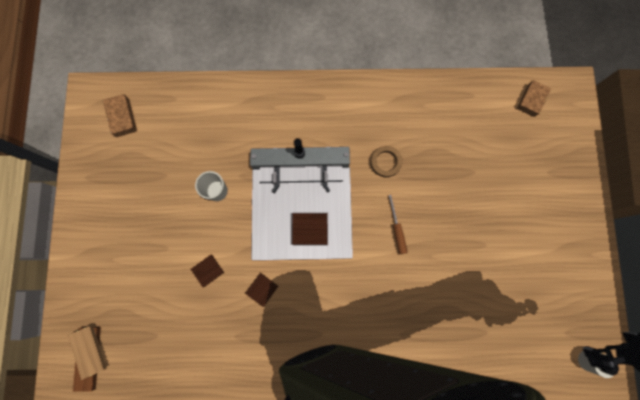

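View pics/side0.png

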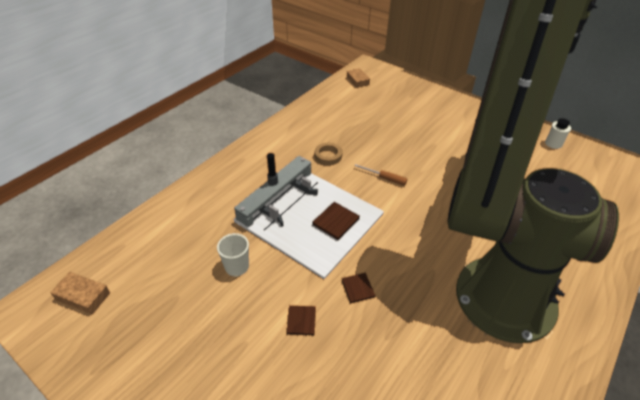

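Top view: there are three dark wooden blanks. One is on the plate at (309,229), and two smaller ones lie on the bench at (207,271) and (262,290). The one on the plate is the largest, so it fits the description. I also see the cup at (210,185), the tape at (385,161), the graver at (398,225), and the side stops at (276,180) and (325,178). I'll confirm the blank in an enlarged crop and measure.

```bash
cat > h.py <<'E'
from cell import *
import cv2, numpy as np
def onplane(n,uv,z,p=None):
    p=p or camera_params(n); uv=np.atleast_2d(uv).astype(float)
    d=np.c_[(uv[:,0]-p['cx'])/p['fx'],(uv[:,1]-p['cy'])/p['fy'],np.ones(len(uv))]@p['R']
    c=-p['R'].T@p['t']
    return c+d*((z-c[2])/d[:,2])[:,None]
def proj(n,X,p=None):
    p=p or camera_params(n); c=np.atleast_2d(X)@p['R'].T+p['t']
    return np.c_[p['fx']*c[:,0]/c[:,2]+p['cx'],p['fy']*c[:,1]/c[:,2]+p['cy']]
def tri(views):  # [(params,uv),...]
    A=[];b=[]
    for p,uv in views:
        d=p['R'].T@np.array([(uv[0]-p['cx'])/p['fx'],(uv[1]-p['cy'])/p['fy'],1]);d/=np.linalg.norm(d)
        P=np.eye(3)-np.outer(d,d);A.append(P);b.append(P@(-p['R'].T@p['t']))
    return np.linalg.lstsq(np.vstack(A),np.hstack(b),rcond=None)[0]
E
python3 - <<'E'
from h import *
im=cv2.imread('pics/top0.png'); s=cv2.imread('pics/side0.png')
a=cv2.resize(im[135:310,185:415],None,fx=3,fy=3,interpolation=cv2.INTER_CUBIC)
cv2.imwrite('pics/crop_top.png',a)
def quads(im,roi,name):
    x0,y0,x1,y1=roi;c=im[y0:y1,x0:x1]; hsv=cv2.cvtColor(c,cv2.COLOR_BGR2HSV)
    dark=((hsv[...,2]<95)&(hsv[...,1]>90)).astype(np.uint8)
    n,l,st,ce=cv2.connectedComponentsWithStats(dark)
    for i in range(1,n):
        if st[i,4]>150:
            cs,_=cv2.findContours((l==i).astype(np.uint8),0,2)
            h=max(cs,key=cv2.contourArea)
            print(name,'dark',st[i,4],ce[i]+[x0,y0],'quad',(cv2.boxPoints(cv2.minAreaRect(h))+[x0,y0]).round(1).tolist(), (cv2.approxPolyDP(h,4,True)[:,0]+[x0,y0]).tolist())
    w=((hsv[...,1]<50)&(hsv[...,2]>140)).astype(np.uint8)
    w=cv2.morphologyEx(w,cv2.MORPH_OPEN,np.ones((3,3)))
    n,l,st,ce=cv2.connectedComponentsWithStats(w)
    i=1+np.argmax(st[1:,4]); cs,_=cv2.findContours((l==i).astype(np.uint8),0,2)
    print(name,'plate',(cv2.approxPolyDP(cv2.convexHull(cs[0]),3,True)[:,0]+[x0,y0]).tolist())
quads(im,(185,140,420,310),'top'); quads(s,(230,170,400,340),'side')
E
```

```text
top dark 1013 [309.38598223 228.57946693] quad [[293.0, 214.0], [326.0, 214.0], [326.0, 243.0], [293.0, 243.0]] [[293, 214], [293, 243], [326, 243], [325, 214]]
top dark 536 [206.97201493 270.61940299] quad [[190.4, 268.9], [211.0, 254.5], [223.4, 272.2], [202.8, 286.6]] [[212, 256], [192, 269], [203, 286], [222, 272]]
top dark 1696 [282.77830189 294.38561321] quad [[243.8, 305.5], [249.3, 272.1], [324.0, 284.3], [318.6, 317.7]] [[246, 292], [265, 309], [320, 309], [310, 282], [279, 284], [259, 274]]
top dark 863 [388.83082271 302.31286211] quad [[342.0, 292.0], [419.0, 292.0], [419.0, 309.0], [342.0, 309.0]] [[419, 293], [390, 292], [356, 302], [364, 308], [342, 309], [419, 309]]
top plate [[349, 168], [351, 257], [252, 259], [253, 170]]
side dark 866 [335.35681293 220.26905312] quad [[312.5, 222.6], [336.7, 196.9], [358.0, 216.9], [333.8, 242.7]] [[334, 203], [314, 224], [337, 238], [357, 216]]
side dark 671 [358.18330849 287.36661699] quad [[341.1, 279.7], [365.8, 270.5], [375.3, 295.8], [350.6, 305.0]] [[365, 272], [342, 280], [350, 302], [374, 296]]
side dark 700 [300.78 320.62] quad [[286.9, 333.8], [288.1, 306.0], [314.2, 307.1], [313.0, 335.0]] [[290, 307], [287, 333], [313, 334], [314, 309]]
side plate [[310, 174], [382, 211], [324, 277], [248, 229]]
```

View pics/crop_top.png

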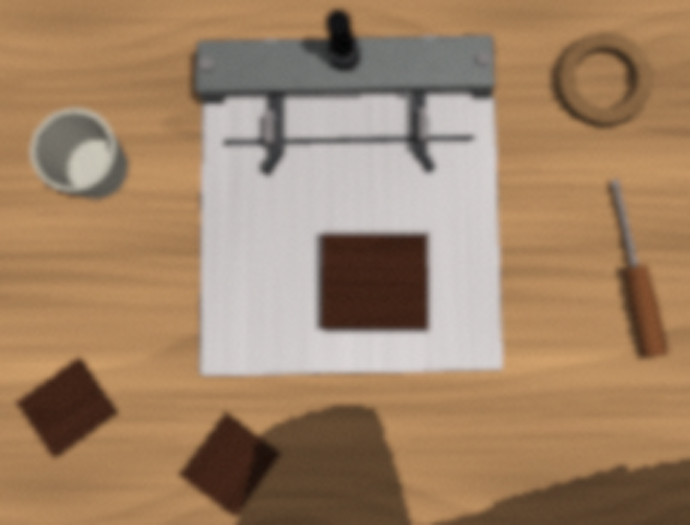

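The crop shows the largest blank on the plate at about (309,229), nearly square with the plate and a little right of the middle. The two smaller ones lie off the plate. Next, positions with sub-pixel edges, with heights triangulated from the two views.

Run:
```python
from h import *
T=camera_params('top');S=camera_params('side')
# pixel +0.5 outward corrections are small; correspondences
tb={'nl':(291.5,244),'nr':(327.5,244),'fr':(327,213),'fl':(291.7,213)}
# side: near-left etc.
sb={'fl':(312.5,224.5),'fr':(334,201.5),'nr':(359,216),'nl':(337,239.5)}
for k in tb: print('blank',k,tri([(T,tb[k]),(S,sb[k])]).round(1), onplane('top',tb[k],28)[0].round(1))
tp={'nr':(352.5,258),'nl':(251.5,259.5)}; sp={'nr':(383.5,211.5),'nl':(325,278)}
for k in tp: print('plate',k,tri([(T,tp[k]),(S,sp[k])]).round(1), onplane('top',tp[k],12)[0].round(1))
```

```text
blank nl [418.3 113.9  12.8] [417.4 112.9  28. ]
blank nr [416.8  13.7  19.4] [416.3  13.9  28. ]
blank fr [502.8  13.9  22.5] [502.5  14.2  28. ]
blank fl [504.  112.8  12.3] [503.5 112.6  28. ]
plate nr [378.5 -55.5   4.4] [378.1 -55.   12. ]
plate nl [375.4 225.4   3.1] [376.9 224.8  12. ]
```

The plate's middle line is near world y = 85 and its near edge near x = 377. The blank's centre is near (460, 63), about 22 mm right of the middle. The triangulated heights come out low, which is pixel noise in the side view, so I'll refine with the wrist camera from two places.

```bash
python3 -m jog '[2.6,-3,-0.4,0, 2.6,-3,-0.4,0, 2.6,-3,-0.4,0, 2.6,-3,-0.4,0, 2.6,-3,-0.4,0, 2.6,-3,-0.4,0, 2.6,-3,-0.4,0, 2.6,-3,-0.4,0, 2.6,-3,-0.4,0, 2.6,-3,-0.4,0, 2.6,-3,-0.4,0, 2.6,-3,-0.4,0, 2.6,-3,-0.4,0, 2.6,-3,-0.4,0, 2.6,-3,-0.4,0, 2.6,-3,-0.4,0, 2.6,-3,-0.4,0, 0,0,0,6, 0,0,0,6, 0,0,0,5.7]'
python3 - <<'E'
from h import *
o=get_obs();print(o['clock'],o['tool_pos'].round(1),o['tcp_rot'].round(2),o['joints'].round(1))
p=camera_params('wrist');cv2.imwrite('pics/w1.png',snapshot('wrist')[:,:,::-1])
np.save('w1.npy',p,allow_pickle=True);print(p,(-p['R'].T@p['t']).round(1))
E
```

```text
clock: 1.77
tool_pos: [449.6, 25.6, 306.9]
tcp_rot: [-178.6, 0.1, 2.4]
wrist_force: [0.9, -0.1, -0.3]
finger_gap: 1.002
gripper_force: 0.0
1.7667 [449.6  25.6 306.9] [-1.7856e+02  7.0000e-02  2.4100e+00] [  2.2   0.6 -14.6  74.9   1.4 179.8]
{'fx': 330.82131541273725, 'fy': 330.82131541273725, 'cx': 324.6803390192647, 'cy': 199.01517084359006, 'R': array([[ 0.04018478, -0.9988289 , -0.02694448],
       [-0.95787079, -0.04618365,  0.28346187],
       [-0.2843743 ,  0.01441848, -0.95860491]]), 't': array([ 16.38734888, 376.24551149, 571.18287255])} [522.2  25.5 441.3]
```

View pics/w1.png

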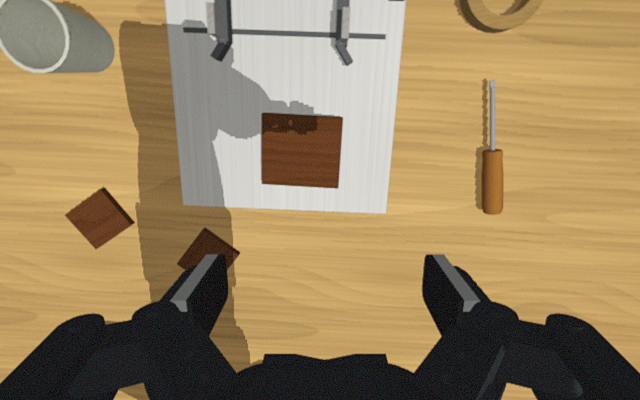

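The wrist view shows the blank at about (262–342, 113–187). The plate's near corners are at (182,205) and (386,213), and the side-stop noses at (222,55) and (345,60). Joint 6 is at its limit here, so I'll work at yaw 90 for the sideways nudge and at yaw 180 for the long push.

```bash
python3 -m jog '[0.5,2.5,0,0, 0.5,2.5,0,0, 0,0,0,-7, 0,0,0,-7, 0,0,0,-7, 0,0,0,-7, 0,0,0,-7, 0,0,0,-7, 0,0,0,-7, 0,0,0,-7, 0,0,0,-7, 0,0,0,-7, 0,0,0,-7, 0,0,0,-7, 0,0,0,-4,0,0,0,0]' 5
python3 - <<'E'
from h import *
o=get_obs();print(o['clock'],o['tool_pos'].round(1),o['tcp_rot'].round(2),o['joints'].round(1))
p=camera_params('wrist');cv2.imwrite('pics/w2.png',snapshot('wrist')[:,:,::-1])
np.save('w2.npy',p,allow_pickle=True);print((-p['R'].T@p['t']).round(1))
E
```

```text
clock: 3.15
tool_pos: [460.8, -27.7, 305.8]
tcp_rot: [-179.9, -1.3, 90.0]
wrist_force: [-0.1, -0.1, -0.2]
finger_gap: 0.587
gripper_force: 0.0
3.15 [460.8 -27.7 305.8] [-179.89   -1.33   89.99] [ -4.4   2.  -13.3  74.9   1.3  85.7]
[462.   40.9 442.1]
```

View pics/w2.png

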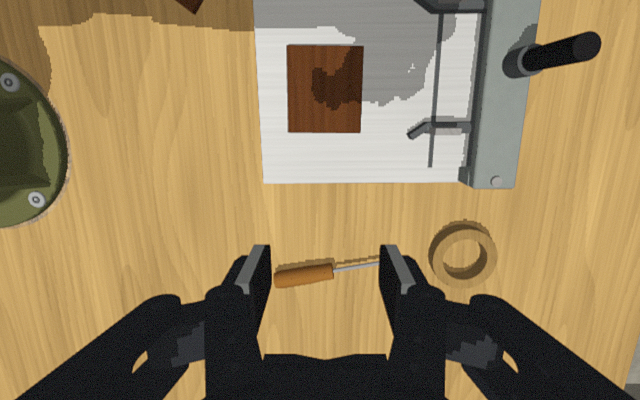

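Run:
```python
from h import *
A=np.load('w1.npy',allow_pickle=True).item();B=np.load('w2.npy',allow_pickle=True).item()
def sub(f,pts):
    g=cv2.cvtColor(cv2.imread(f),cv2.COLOR_BGR2GRAY);q=np.float32(pts).reshape(-1,1,2)
    return cv2.cornerSubPix(g,q,(4,4),(-1,-1),(3,50,.01))[:,0]
a=sub('pics/w1.png',[(262,184),(262,113),(342,117),(338,187),(386,213),(182,205)])
b=sub('pics/w2.png',[(288,44),(363,46),(361,132),(288,132),(264,183)])
for i,k in enumerate(['nl','fl','fr','nr','plate nr']):
    print(k,a[i].round(1),b[i].round(1),tri([(A,a[i]),(B,b[i])]).round(1),onplane('',a[i],28 if i<4 else 12,A)[0].round(1),onplane('',b[i],28 if i<4 else 12,B)[0].round(1))
print('plate nl',a[5],onplane('',a[5],12,A))
print('plate right edge', onplane('',[(264,183),(458,182.5)],12,B).round(1))
print('bridge front top R', onplane('',[(474,188)],62,B).round(1))
```

```text
nl [261.7 183.4] [286.2  44.8] [416.  114.9  25.1] [416.6 113.9  28. ] [416.4 114.8  28. ]
fl [261.4 112.6] [363.2  45.6] [505.3 113.8  25.9] [505.3 113.   28. ] [505.2 113.7  28. ]
fr [342.3 117.1] [359.7 132.5] [504.   14.7  23.5] [504.1  14.5  28. ] [503.6  15.3  28. ]
nr [337.4 187.9] [287.4 131.8] [414.3  16.   24.3] [415.2  15.9  28. ] [414.8  16.3  28. ]
plate nr [385.2 213.2] [262.4 182.4] [375.9 -52.5   3.8] [378.6 -51.3  12. ] [377.6 -50.5  12. ]
plate nl [182.78186 204.60735] [[377.36247459 226.93044013  12.        ]]
plate right edge [[379.7 -51.4  12. ]
 [637.1 -51.   12. ]]
bridge front top R [[636.2 -47.   62. ]]
```

Two wrist views agree: the blank's centre is (460, 64.5), it measures 89×99 mm, its yaw is −0.8°, and its top is at about 25–28 mm. The stage origin is near (548, 88) with yaw near 0, and the bridge front near 635 is consistent with that. The blank has to go about +23 mm in y. I'll descend beside its right side now.

```bash
python3 -m jog '[2,0,4,0, 0,0,4,0, 0,0,4,0, 0,0,4,0, 0,0,4,0, 0,0,4,0, 0,0,1.5,0, 0,0,1.5,0, 0,0,0.5,0, 0,0,0,0]'; python3 -m jog '[0,0,0.2,0,0,0,0.2,0,0,0,0,0,0,0,0,0]'; python3 -m jog '[0,0,0.2,0,0,0,0,0,0,0,0,0]'; python3 -m jog '[0,0,0.2,0,0,0,0,0,0,0,0,0]'
```

```text
clock: 4.03
tool_pos: [459.6, -2.6, 33.2]
tcp_rot: [-179.8, -1.3, 89.8]
wrist_force: [-0.3, -0.2, 0.1]
finger_gap: 0.584
gripper_force: 0.0
clock: 4.37
tool_pos: [461.5, -2.5, 31.1]
tcp_rot: [180.0, -1.3, 89.9]
wrist_force: [0.4, -0.3, 0.8]
finger_gap: 0.587
gripper_force: 0.0
clock: 4.62
tool_pos: [460.8, -2.5, 28.5]
tcp_rot: [-179.9, -1.3, 89.9]
wrist_force: [0.5, 0.9, -0.2]
finger_gap: 0.585
gripper_force: 0.0
clock: 4.87
tool_pos: [460.6, -2.4, 26.2]
tcp_rot: [-179.9, -1.3, 89.9]
wrist_force: [0.2, 0.5, -0.0]
finger_gap: 0.587
gripper_force: 0.0
```

```bash
for i in 1 2 3; do python3 -m jog '[0,0,0.2,0,0,0,0,0,0,0,0,0]' | egrep 'tool_pos|wrist_force'; done
```

```text
tool_pos: [460.6, -2.4, 24.2]
wrist_force: [-0.2, -0.0, 0.1]
tool_pos: [460.7, -2.3, 22.3]
wrist_force: [0.3, -0.2, 0.1]
tool_pos: [460.7, -2.3, 20.2]
wrist_force: [-0.1, -0.7, 0.2]
```

```bash
for i in 1 2; do python3 -m jog '[0,0,0.2,0,0,0,0,0,0,0,0,0]' | egrep 'tool_pos|wrist_force'; done; echo push; python3 -m jog '[0.3,0,0,0,0.3,0,0,0,0.3,0,0,0]'| egrep 'tool_pos|wrist_force'; python3 -m jog '[0.3,0,0,0,0.3,0,0,0,0,0,0,0]'| egrep 'tool_pos|wrist_force'
```

```text
tool_pos: [460.6, -2.2, 18.2]
wrist_force: [-1.2, 0.1, -0.2]
tool_pos: [461.0, -2.2, 17.0]
wrist_force: [-2.7, 0.4, 8.7]
push
tool_pos: [461.6, 5.9, 17.1]
wrist_force: [-0.5, -4.0, 4.8]
tool_pos: [461.5, 12.8, 17.1]
wrist_force: [-0.2, -3.4, 5.7]
```

The tips touched the plate at TCP z ≈ 17, so I'm raising 3 mm and carrying on pushing. Contact with the blank came at TCP y ≈ 5, as predicted.

```bash
python3 -m jog '[0.3,0,-0.3,0,0.3,0,0,0,0.3,0,0,0,0.3,0,0,0,0.2,0,0,0,0,0,0,0,0,0,0,0]'| egrep 'tool_pos|wrist_force'
python3 -m jog '[-1,0,0,0,-2,0,-1,0,0,0,-4,0,0,0,-4,0,0,0,-4,0,0,0,-4,0,0,0,-4,0,0,0,-2,0,0,0,0,0]'| egrep 'clock|tool_pos|wrist_force'
python3 - <<'E'
from h import *
p=camera_params('wrist');cv2.imwrite('pics/w3.png',snapshot('wrist')[:,:,::-1])
np.save('w3.npy',p,allow_pickle=True)
E
```

```text
tool_pos: [460.6, 27.3, 19.9]
wrist_force: [-0.3, -0.1, 0.0]
clock: 7.95
tool_pos: [463.9, -9.4, 254.5]
wrist_force: [0.9, -0.0, -0.0]
```

View pics/w3.png

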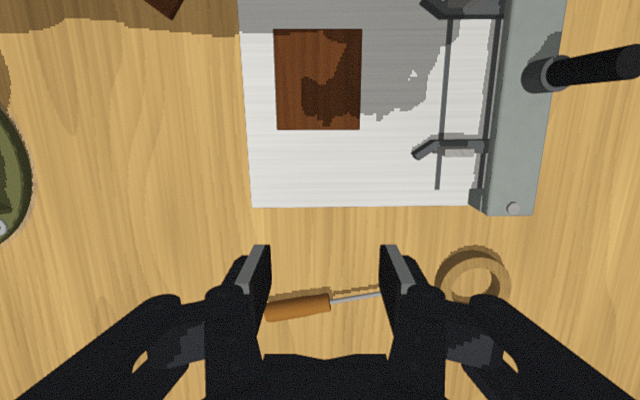

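The blank now lies at (275–361, 29–130). The right stop's inner top edge is at v ≈ 138 and the left's at v ≈ 18. Now the offsets.

Run:
```python
from h import *
C=np.load('w3.npy',allow_pickle=True).item()
im=cv2.imread('pics/w3.png');g=cv2.cvtColor(im,cv2.COLOR_BGR2GRAY)
print('cam',-C['R'].T@C['t'])
b=np.float32([(274,29),(362,29),(360,129),(276,130),(252,207),(466,205)])
b=cv2.cornerSubPix(g,b.reshape(-1,1,2),(4,4),(-1,-1),(3,50,.01))[:,0];print(b.round(1).tolist())
print('blank',onplane('',b[:4],28,C).round(1).tolist());print('plate R edge',onplane('',b[4:],12,C).round(1).tolist())
for u in (465,475,480):
    col=g[:,u].astype(int);print(u,'v8-30',col[8:30].tolist(),'v125-160',col[125:160].tolist())
print('jaw R inner top',onplane('',(470,138),32,C).round(1),'jaw L inner top',onplane('',(475,18),32,C).round(1),'L plate lvl',onplane('',(475,18),12,C).round(1))
```

```text
cam [463.98720477  59.22216099 390.74375226]
[[272.0, 30.399999618530273], [361.6000061035156, 28.5], [359.1000061035156, 129.1999969482422], [276.6000061035156, 129.39999389648438], [251.60000610351562, 206.6999969482422], [467.3999938964844, 203.1999969482422]]
blank [[413.8, 137.1, 28.0], [503.3, 138.6, 28.0], [503.1, 40.1, 28.0], [414.5, 40.3, 28.0]]
plate R edge [[378.8, -50.6, 12.0], [635.9, -47.7, 12.0]]
465 v8-30 [96, 96, 93, 95, 94, 89, 70, 51, 41, 49, 60, 148, 197, 207, 207, 208, 207, 205, 204, 200, 199, 204] v125-160 [205, 205, 206, 204, 206, 208, 209, 211, 211, 190, 142, 138, 140, 123, 82, 48, 48, 54, 60, 57, 56, 69, 77, 100, 147, 166, 165, 162, 161, 159, 155, 166, 196, 212, 212]
475 v8-30 [89, 99, 98, 92, 94, 95, 77, 46, 51, 47, 72, 176, 211, 205, 209, 210, 207, 206, 203, 203, 201, 202] v125-160 [206, 205, 205, 208, 208, 208, 209, 209, 210, 186, 137, 137, 142, 124, 76, 69, 91, 97, 100, 94, 100, 99, 97, 96, 98, 95, 98, 116, 187, 218, 214, 211, 207, 192, 176]
480 v8-30 [94, 97, 95, 92, 96, 90, 73, 44, 51, 44, 64, 173, 210, 206, 207, 207, 206, 207, 202, 201, 200, 203] v125-160 [137, 135, 136, 136, 141, 136, 142, 132, 138, 143, 143, 145, 144, 120, 61, 68, 93, 96, 93, 96, 94, 93, 94, 98, 98, 96, 92, 97, 106, 109, 98, 91, 91, 90, 81]
jaw R inner top [[621.8  30.6  32. ]] jaw L inner top [[614.1 146.8  32. ]] L plate lvl [[622.4 151.7  12. ]]
```

The blank is centred at y ≈ 89 and is square. The stage middle measured the same way (stops at 28 and 151.5, plate edge at −50) is about 89.5, and each stop is about 62 mm out. Now to behind the blank at yaw 180.

```bash
python3 -m jog '[3.3,-2.5,0,0,3.3,-2.5,0,0,3.3,-2.6,0,0,0,0,1.2,-7,0,0,1.2,-7,0,0,1.2,-7,0,0,1.2,-7,0,0,1.2,-7,0,0,1.2,-7,0,0,1.2,-7,0,0,1.2,-7,0,0,1.2,-7,0,0,1.2,-7,0,0,1.2,-7,0,0,1.2,-7,0,0,1.2,-6,0,0,2,0,0,0,0,0]' 5
python3 - <<'E'
from h import *
o=get_obs();print(o['joints'].round(1),o['tcp_rot'].round(2))
E
```

```text
clock: 9.5
tool_pos: [381.4, 93.2, 71.8]
tcp_rot: [178.8, -0.5, 179.9]
wrist_force: [-1.1, -0.5, -0.1]
finger_gap: 0.583
gripper_force: 0.0
[ 12.6   4.6 -43.2  42.3   1.3  12.8] [178.76  -0.48 179.89]
```

```bash
python3 -m jog '[0,-0.4,2,0,0,0,2,0,0,0,1,0,0,0,0,0,0,0,0,0]'; python3 -m jog '[-0.5,0,0.1,0,-0.5,0,0,0,-0.5,0,0,0,-0.5,0,0,0,0,0,0,0]'
```

```text
clock: 9.92
tool_pos: [384.0, 91.0, 25.3]
tcp_rot: [178.7, -0.2, 179.9]
wrist_force: [-0.7, -0.2, 0.6]
finger_gap: 0.585
gripper_force: 0.0
clock: 10.33
tool_pos: [406.9, 91.6, 25.2]
tcp_rot: [178.7, 0.0, 179.9]
wrist_force: [0.0, 0.2, 0.7]
finger_gap: 0.59
gripper_force: 0.0
```

```bash
python3 -m jog '[0,0,0.4,0,0,0,0,0,-0.5,0,0,0,-0.5,0,0,0,-0.5,0,0,0,-0.5,0,0,0,-0.5,0,0,0,-0.5,0,0,0,-0.5,0,0,0,-0.5,0,0,0,-0.5,0,0,0,-0.5,0,0,0,-0.5,0,0,0,-0.5,0,0,0,-0.5,0,0,0,-0.5,0,0,0,-0.5,0,0,0,-0.5,0,0,0,0,0,0,0,0,0,0,0]'
python3 - <<'E'
from h import *
p=camera_params('wrist');np.save('w4.npy',p,allow_pickle=True)
a=snapshot('wrist')[:,:,::-1];t=snapshot('top')[:,:,::-1]
t=cv2.resize(t[135:270,240:365],None,fx=3.2,fy=3.2,interpolation=2)
c=np.zeros((832,640,3),np.uint8);c[:400]=a;c[400:832,:400]=t
cv2.imwrite('pics/w4.png',cv2.resize(c,(461,600),interpolation=3)); cv2.imwrite('pics/w4full.png',a)
E
```

```text
clock: 12.0
tool_pos: [486.1, 91.4, 20.6]
tcp_rot: [178.7, -0.0, 179.9]
wrist_force: [0.0, 0.3, 0.5]
finger_gap: 0.584
gripper_force: 0.0
```

View pics/w4.png

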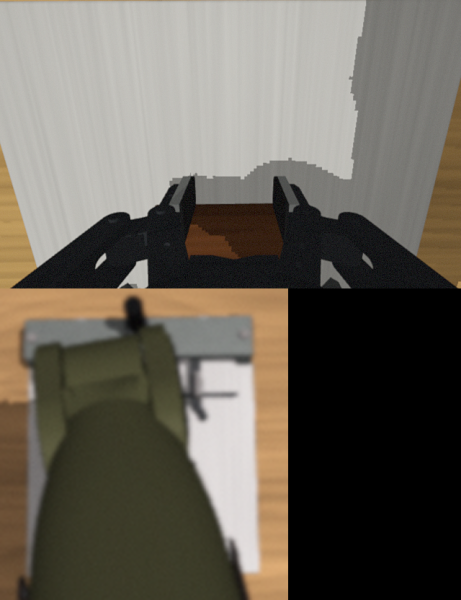

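The wrist view shows the blank square in front of both fingers. I'll push on, then creep in with force checks near home (TCP x ≈ 572).

```bash
python3 -m jog '[-0.5,0,0,0,-0.5,0,0,0,-0.5,0,0,0,-0.5,0,0,0,-0.5,0,0,0,-0.5,0,0,0,-0.5,0,0,0,-0.5,0,0,0,-0.5,0,0,0,-0.5,0,0,0,-0.5,0,0,0,-0.5,0,0,0,-0.5,0,0,0,-0.5,0,0,0,-0.3,0,0,0,0,0,0,0]'
for i in 1 2; do python3 -m jog '[-0.2,0,0,0,-0.2,0,0,0,0,0,0,0,0,0,0,0]'| egrep 'tool_pos|wrist_force'; done
```

```text
clock: 13.43
tool_pos: [559.5, 91.3, 20.5]
tcp_rot: [178.7, 0.0, 179.9]
wrist_force: [-0.9, -0.5, -0.5]
finger_gap: 0.586
gripper_force: 0.0
tool_pos: [562.4, 91.3, 20.4]
wrist_force: [-1.1, -0.8, -0.3]
tool_pos: [566.7, 91.3, 20.5]
wrist_force: [0.7, 0.2, -0.4]
```

```bash
for i in 1 2 3; do python3 -m jog '[-0.15,0,0,0,0,0,0,0,0,0,0,0]'| egrep 'tool_pos|wrist_force'; done
```

```text
tool_pos: [567.7, 91.3, 20.4]
wrist_force: [-0.2, -0.7, -0.3]
tool_pos: [569.3, 91.3, 20.4]
wrist_force: [-1.2, 1.2, -0.4]
tool_pos: [570.3, 91.2, 20.3]
wrist_force: [-2.6, 0.2, 0.4]
```

```bash
for i in 1 2 ; do python3 -m jog '[-0.1,0,0,0,0,0,0,0,0,0,0,0]'| egrep 'clock|tool_pos|wrist_force'; done
```

```text
clock: 15.1
tool_pos: [570.3, 91.3, 20.2]
wrist_force: [-5.2, -0.8, 4.0]
clock: 15.35
tool_pos: [570.4, 91.3, 20.1]
wrist_force: [-7.3, 0.2, 6.9]
```

Firm resistance at TCP x = 570.3, where the stop was predicted. I'll back off and check.

```bash
python3 -m jog '[-0.1,0,0,0,0,0,0,0,0,0,0,0,0.5,0,0,0,1,0,0,0,1.5,0,0,0,1,0,-3,0,0,0,-4,0,0,0,-4,0,0,0,-4,0,0,0,-4,0,0,0,-2,0,0,0,0,0,0,0,0,0]'| egrep 'clock|tool_pos|wrist_force'
python3 - <<'E'
from h import *
p=camera_params('wrist');np.save('w5.npy',p,allow_pickle=True);print(-p['R'].T@p['t'])
a=snapshot('wrist')[:,:,::-1];cv2.imwrite('pics/w5.png',a)
E
```

```text
clock: 16.52
tool_pos: [535.0, 86.6, 231.9]
wrist_force: [0.7, 0.5, 0.3]
[464.10832098  83.8550912  366.31734609]
```

View pics/w5.png

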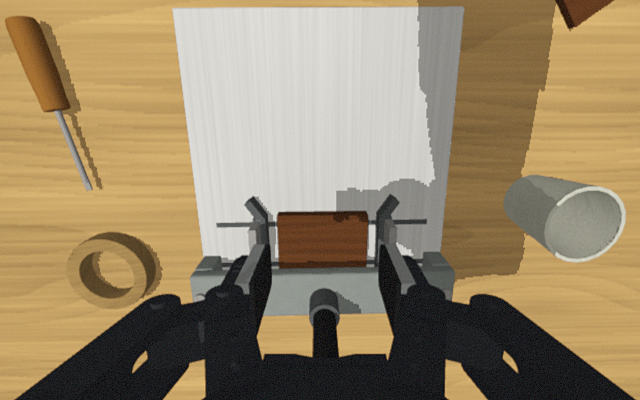

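The blank sits between the stops with near-equal gaps and its near edge at v ≈ 212, square. I'll check its x and locate the right tab (image left, around (255,237)) in one enlarged crop.

Run:
```python
from h import *
C=np.load('w5.npy',allow_pickle=True).item();im=cv2.imread('pics/w5.png')
print('near edge',onplane('',[(278,212.5),(367,211.5)],28,C).round(1).tolist())
print('bridge front top edge z62',onplane('',[(225,272),(420,272)],62,C).round(1).tolist())
print('plate near corners',onplane('',[(174,9),(463,7)],12,C).round(1).tolist())
cv2.imwrite('pics/c5.png',cv2.resize(im[185:285,205:305],None,fx=6,fy=6,interpolation=2))
cx=onplane('',[(113,270)],24,C);print('tape c',cx.round(0))
# predicted right tab outer face points for face y
for y in (8,11,14): print(y,proj('',[[587,y,58],[617,y,58],[587,y+8,58]],C).round(1).tolist())
```

```text
near edge [[578.5, 41.9, 28.0], [578.5, 137.9, 28.0]]
bridge front top edge z62 [[630.2, -10.4, 62.0], [633.6, 189.7, 62.0]]
plate near corners [[379.8, -49.3, 12.0], [377.3, 226.4, 12.0]]
tape c [[ 646. -148.   24.]]
8 [[240.8, 230.8], [243.1, 258.2], [248.9, 230.7]]
11 [[243.9, 230.7], [246.0, 258.2], [252.0, 230.6]]
14 [[246.9, 230.7], [249.0, 258.1], [255.0, 230.6]]
```

View pics/c5.png

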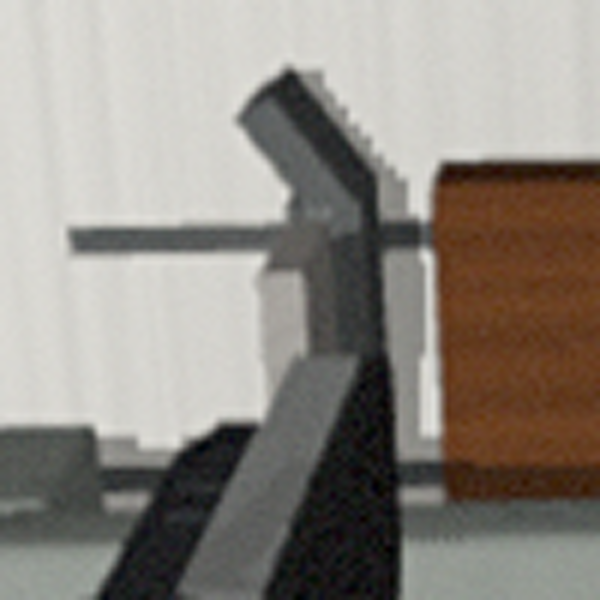

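The crop shows the tab top at crop x 260–305, so the outer face is at y ≈ 14 and the near end at x ≈ 586, matching the 62 mm stop position. Blank near edge to bridge front is about 51 mm, so it is home. The tape's centre is at y = −148, well clear. I'll close the fingers and come down outside the right tab at x = 598, y = −25.

```bash
python3 -m jog '[-1.6,-2.8,0,0,-1.6,-2.8,0,0,-1.6,-2.8,0,0,-1.5,-2.8,0,0,0,0,0,0,0,0,3,0,0,0,4,0,0,0,4,0,0,0,3,0,0,0,2,0,0,0,0,0,0,0,0,0]' 0 30
python3 - <<'E'
from h import *
p=camera_params('wrist');np.save('w6.npy',p,allow_pickle=True)
cv2.imwrite('pics/w6.png',snapshot('wrist')[:,:,::-1])
E
```

```text
clock: 17.57
tool_pos: [594.1, -21.5, 65.5]
tcp_rot: [178.7, -0.4, 179.9]
wrist_force: [-0.3, -0.3, 0.8]
finger_gap: 0.001
gripper_force: 0.0
```

View pics/w6.png

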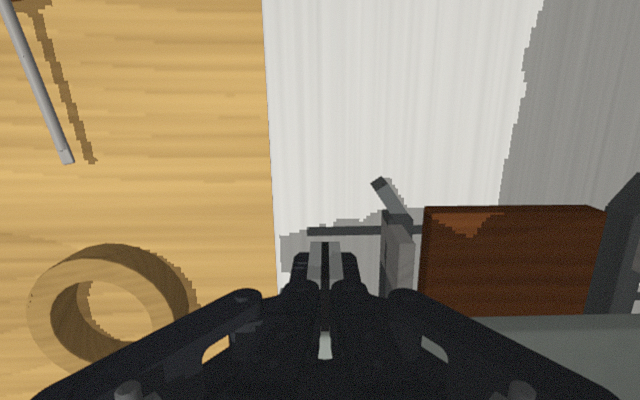

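The closed fingers at (325,270) stand just outside the right tab at (395,250), and nothing is in the way. I'll go down to z ≈ 42 and approach.

```bash
python3 -m jog '[0,0,1.2,0,0,0,1.1,0,0,0,0,0,0,0,0,0]'| egrep 'tool_pos|wrist_force'; python3 -m jog '[0,0.4,0,0,0,0.4,0,0,0,0.4,0,0,0,0.4,0,0,0,0,0,0]'| egrep 'tool_pos|wrist_force';for i in 1 2 3; do python3 -m jog '[0,0.2,0,0,0,0.2,0,0,0,0,0,0]'| egrep 'tool_pos|wrist_force'; done
```

```text
tool_pos: [596.0, -21.3, 44.3]
wrist_force: [0.0, 0.0, -0.1]
tool_pos: [596.7, -4.4, 45.5]
wrist_force: [0.4, -0.7, -0.2]
tool_pos: [596.6, -1.0, 45.3]
wrist_force: [1.1, 0.8, 0.5]
tool_pos: [596.5, 2.7, 45.3]
wrist_force: [-0.4, -0.4, -1.0]
tool_pos: [596.5, 6.9, 45.3]
wrist_force: [-0.7, -1.2, -0.3]
```

```bash
for i in 1 2 3; do python3 -m jog '[0,0.2,0,0,0,0,0,0,0,0,0,0]'| egrep 'clock|tool_pos|wrist_force'; done
```

```text
clock: 19.37
tool_pos: [596.5, 9.0, 45.5]
wrist_force: [0.5, 0.0, -0.9]
clock: 19.62
tool_pos: [596.5, 10.8, 45.5]
wrist_force: [-0.1, -0.8, 0.0]
clock: 19.87
tool_pos: [596.5, 11.1, 45.5]
wrist_force: [-0.0, -5.7, -0.4]
```

Nip contact came at y ≈ 11, after about 12 mm of stop travel as predicted. I'll build up to about 13 N and hold.

```bash
python3 -m jog '[0,0.1,0,0,0,0.1,0,0,0,0,0,0]'| egrep 'clock|tool_pos|wrist_force'; python3 -m jog '[0,0.1,0,0,0,0.05,0,0,0,0,0,0,0,0,0,0]'| egrep 'clock|tool_pos|wrist_force'
```

```text
clock: 20.12
tool_pos: [596.5, 11.3, 45.6]
wrist_force: [-0.6, -11.5, -0.1]
clock: 20.45
tool_pos: [596.4, 11.4, 45.6]
wrist_force: [-0.1, -15.8, 0.6]
```

Holding about 16 N for a second, then backing off slowly and lifting clear to look.

```bash
python3 -m jog '[0,0,0,0,0,0,0,0,0,0,0,0,0,0,0,0,0,0,0,0,0,0,0,0,0,0,0,0,0,0,0,0,0,0,0,0,0,0,0,0]'| egrep 'clock|tool_pos|wrist_force'; python3 -m jog '[0,-0.2,0,0,0,-0.2,0,0,0,-0.4,0,0,0,-1,0,0,0,-1.5,0,0,0,0,-2,0,0,0,-4,0,0,0,-4,0,0,0,-4,0,0,0,-4,0,2,2.5,0,0,2,2.5,0,0,2,2.5,0,0,0,2,0,0,0,0,0,0,0,0,0,0]'
python3 - <<'E'
from h import *
p=camera_params('wrist');np.save('w7.npy',p,allow_pickle=True);print(-p['R'].T@p['t'])
cv2.imwrite('pics/w7.png',snapshot('wrist')[:,:,::-1])
E
```

```text
clock: 21.28
tool_pos: [596.4, 11.4, 45.6]
wrist_force: [-0.4, -16.2, 0.2]
clock: 22.62
tool_pos: [537.0, 74.7, 227.5]
tcp_rot: [178.7, -0.0, -180.0]
wrist_force: [-1.2, 0.7, 0.5]
finger_gap: -0.001
gripper_force: 0.0
[466.47782786  71.79282682 362.1079046 ]
```

View pics/w7.png

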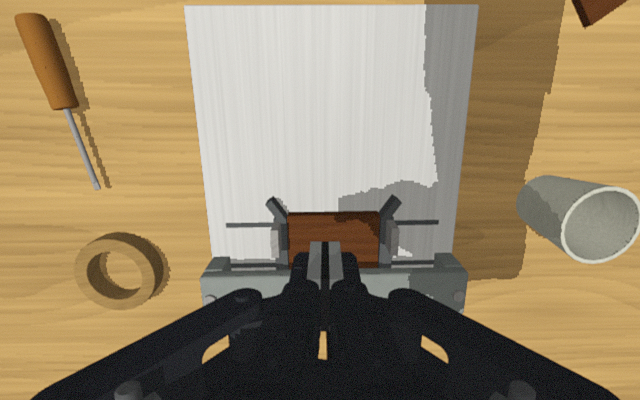

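Both stops are closed on the blank at (288–380, 212–267), and the bystanders are undisturbed. One numeric check of how far home it is before handing in.

Run:
```python
from h import *
C=np.load('w7.npy',allow_pickle=True).item();im=cv2.imread('pics/w7.png');g=cv2.cvtColor(im,6)
for u in (300,330,370): print(u,g[206:222,u].tolist(), im[206:222,u,2].tolist())
print(g[258:276,240].tolist(),g[258:276,405].tolist())
xn=np.mean(onplane('',[(190,6.5),(474,6)],12,C)[:,0]);print('plate near x',xn,onplane('',[(186,6.5),(478,6)],12,C))
for X in (580,583,586): print(X,'bottom/top near edge v',proj('',[[X,88,12],[X,88,28]],C)[:,1].round(1))
for X in (632,635,638): print(X,'bridge front v low/top',proj('',[[X,40,46],[X,40,62]],C)[:,1].round(1))
```

```text
300 [203, 205, 203, 206, 210, 180, 81, 25, 28, 41, 65, 65, 66, 70, 71, 65] [205, 206, 204, 207, 211, 182, 91, 41, 45, 64, 96, 94, 100, 102, 104, 106]
330 [210, 212, 211, 213, 203, 150, 53, 31, 36, 50, 74, 68, 71, 72, 67, 75] [212, 213, 212, 214, 204, 154, 62, 49, 50, 73, 106, 100, 100, 105, 99, 105]
370 [140, 138, 138, 143, 121, 61, 30, 31, 34, 30, 33, 45, 45, 36, 44, 46] [140, 139, 138, 142, 124, 68, 48, 44, 47, 50, 54, 64, 60, 57, 65, 67]
[215, 188, 141, 140, 134, 97, 49, 53, 58, 84, 133, 149, 125, 90, 79, 86, 90, 89] [141, 132, 95, 56, 52, 51, 83, 124, 143, 123, 89, 79, 79, 85, 97, 115, 132, 144]
plate near x 379.1030673727835 [[380.00634597 -48.88134679  12.        ]
 [378.19894084 226.7725633   12.        ]]
580 bottom/top near edge v [209.  213.6]
583 bottom/top near edge v [211.5 216.2]
586 bottom/top near edge v [214.1 218.9]
632 bridge front v low/top [266.2 273.8]
635 bridge front v low/top [268.8 276.4]
638 bridge front v low/top [271.3 279.1]
```

The near edge measures x ≈ 582–583, against about 583.5 for home, so it agrees within calibration. It also stopped hard on the back stop under the push. Handing in.

```bash
python3 -c "
from cell import *
print(job_done())"
```

```text
the job is handed in; nothing more can be done
None
```

I handed the job in at about 23 s: the blank is home against the back stop to within the 2 mm calibration error, square and nipped between both side stops after a 16 N push on the right tab, and the robot is clear; no verdict was returned.

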